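Ring for the packer and show which vase goes in which place

ROBOT

A 6-joint arm with a two-finger parallel gripper is mounted at the origin on the work surface. World frame = base frame: x ahead of the robot, y to its left, z up, the work surface at z = 0. Lengths are in m, angles in degrees, forces in N, time in s.
With the tool pointing down it reaches from about 0.35 to 0.875 m from the base axis. Payload 4.2 kg.
Tool frame: the origin (TCP) lies between the finger pads; the fingertips stand 17 mm ahead of it and the grasp point (between the pads) lies 2 mm behind it; z points along the fingers, y is the direction in which the jaws open and shut (so a half turn about z gives the same grasp; the last joint's range is limited). The gripper opens to 87 mm and grips with 3 to 60 N. Pads are 19 mm wide; open, the fingers measure 117 mm over their backs; the gripper's body (75 mm by 190 mm) begins 51 mm behind the grasp point.
Start: joints at [-60.069, 22.042, 0.453, 0, -68.411, -14.817], TCP at [0.163, -0.603, 0.24] pointing down, gripper open.
Joint ranges: [-179.83, 179.83], [-69.29, 118.12], [-61.27, 80.66], [-181.25, 117.63], [-171.15, -9.14], [-177.46, 177.46]. Speed limits (degrees/s): [159.86, 159.86, 180, 180, 180, 180].

INTERFACE

Orientations are given as a 3x3 rotation matrix whose columns are the frame's x, y, z axes.
In Python, from station import r gives the robot as it stands.
- The arm moves only by the shell command python3 -m creep 'ROWS'. ROWS is JSON, a list of rows, each a list of 7 numbers: the opening, from 0 (shut) to 1 (fully open), then the shift along the tool's x, y, z scaled (see below), then the turn, a rotation vector about the tool's x, y, z scaled (see below). A call has 1 to 5 rows; each row is the pose to reach, as a shift and turn from the pose measured when the call began, along the tool's axes at that moment, turning the shorter way round; what a row does not reach only later rows make up. The controller multiplies each number of a shift by 300 mm and each number of a turn by 180 degrees. A row lasts 1/12 s, in which the tool goes at most 41.7 mm and 7.16 degrees, less where a joint would pass 70% of its speed; a pose out of reach is approached as far as the arm can. A call with a number of a shift or a turn outside -1 to 1 is refused whole. A call with a gripper value outside its range is refused whole. The fingers move at their own pace and stop on an object; the grip force is fixed at half the most. Time passes only in rows, so rows that repeat a pose let the fingers close. It gives the time, the measured TCP pose, the force and the opening at its end, in the units of the state.
- r.sense(): the state, without advancing time (a new reading comes with each control period).
- r.capture(name): name is "side" or "top"; returns the picture (384x512x3 uint8, blue, green, red); there is no depth.
- r.camera_model(name): a dict with "mtx" (3x3 intrinsics, pixels), "R" (3x3) and "t" (3): a world point X has camera coordinates R X + t. Camera axes: x right, y down, z forward; pixel columns grow to the right and rows downward; lengths in m; the calibration is good to about 2 mm. A picture is of the moment at which its call begins. camera_model takes no time and is no camera call.
- r.finish_job(): hands the job in, once; it reports no verdict.
Trained networks look in the newest picture that a camera, given by its name, has taken for a name from the list of things; names that differ only in an ending like _2 or _b are one class to them, and where a whole thing is asked for, a point or a joint stands for the part that bears it (a point fixed in the world has none). Each returns a list of dicts, best first, with "score" (0 to 1); they miss things now and then, are a little off and sometimes report something else, mostly with a low value. They report only what shows in the picture. A call takes as long as a camera call. They do not tell look-alikes from the thing itself.
- r.recognise(camera, target): "rect" ([left, top, right, bottom] as shares, 0 to 1, of the picture: columns of its width, rows of its height, round what is visible of it).
- r.outline_of(camera, target): "pixels" (384x512 bool, what is visible of it) and "rect" ([left, top, right, bottom] as shares, 0 to 1, of the picture: columns of its width, rows of its height, round what is visible of it).
The state is a dict: "time_s": time; "joints": joint angles; "joint_velocities": joint speeds; "effort": joint torques, N m; "tcp_pos": TCP position; "ee_rot": TCP orientation; "wrist_force": force on the tool from outside, world axes, zero at the start; "moment": the same for the moment, N m; "gripper_width": opening from 0.0 (shut) to 1.0 (fully open).
Only numpy, scipy, OpenCV 4.12 (cv2) and the standard library are available. Lean on these libraries where they do the work, as an engineer would, in place of code of your own. Each camera call takes 0.05 s, during which the arm holds its last target.

TASK

Ring for the packer by pressing the call button on the bench all the way down. Then show what is to be packed: with the fingertips a few centimetres above its mouth, point down at the vase with the narrow neck for two seconds, and after that point in the same way, over the middle of its open top, at the one empty compartment of the wooden crate for two seconds, and finish while still pointing there, with the button released. Only point: touch, move or lift none of the vases, the potted plants or the crate, and do not point at any other vase or at a plant.

Things in the scene. Friction and masses are not known exactly. Their poses are not given: they have to be found in the camera images.
- bell (a joint): travel of the call button's cap in m: 0 released, 0.006 fully down. It is a spring button; fully down takes about 5 N, and it comes back by itself.
- bell_top (a point): centre of the top face of the call button's cap when released: a plain round steel cap, 40 mm across, that is pressed straight down, on a small grey housing fixed to the bench. The bench top is at z = 0. z up. The point moves down with the cap.
- neck_vase: the vase with the narrow neck, white ceramic, standing loose on the bench: round belly 80 mm across, narrowing to a neck 32 mm across that flares to 40 mm at the mouth; 150 mm tall. Origin: centre of its underside, z up.
- neck_vase_mouth (a point): centre of the narrow-necked vase's mouth, at rim height, 150 mm above its underside; z up.
- straight_vase: another white ceramic vase, a plain straight cylinder 76 mm across and 150 mm tall, loose on the bench. To be left alone. Origin: centre of its underside, z up.
- straight_vase_mouth (a point): centre of the straight vase's mouth, at rim height, 150 mm above its underside; z up.
- bowl_vase: another white ceramic vase, low and wide like a bowl, 110 mm across and 80 mm tall, loose on the bench. To be left alone. Origin: centre of its underside, z up.
- bowl_vase_mouth (a point): centre of the low bowl vase's mouth, at rim height, 80 mm above its underside; z up.
- crate: open wooden packing crate fixed to the bench, 110 mm (its x) by 295 mm (its y) and 75 mm high, walls 6 mm, with two cross walls that make three equal compartments in a row along its y, their centres 96.5 mm apart. Two hold a potted plant, one is empty; which one varies. Origin: centre of its underside, z up.
- free_place_mouth (a point): centre of the open top of the crate's empty compartment (98 by about 90 mm inside), level with the crate's rim, 75 mm above the bench; z up. On the floor below it lies only a flat cork pad, 70 mm across.
- pot_a: potted plant: a terracotta pot 68 mm across with a stiff green succulent, 68 mm tall in all, standing loose in one compartment of the crate, its top just below the crate's rim. To be left alone. Origin: centre of its underside, z up.
- pot_b: a second potted plant, just like pot_a, in another compartment. To be left alone. Origin: centre of its underside, z up.
Not all that is in view belongs to the job. What is shaped like the neck_vase but black is not meant.

How it is judged:
By the outcome, as a careful person would: the job done as asked, in the order asked, and still so for the second after the job is handed in, with the robot touching nothing.
It also fails if it takes over 53 s, if anything falls off the work surface, if the arm or the gripper's body presses on something with over 40 N, if the wrist force passes 120 N, or if a joint passes its speed limit or range.

## Working session

There is one attempt and no reset: what is moved stays moved. The work goes in short steps, Python scripts to look and compute and a shell command to move; the robot and the scene stay as the last step left them, time stands still between calls to the robot, and variables do not carry over. Pictures are saved under pics/ and viewed, and the job is handed in when it is done.

```bash
mkdir -p pics; ls
python3 - <<'E'
from station import r
import cv2
s=r.sense()
print(s)
for c in("side","top"):
    cv2.imwrite(f"pics/{c}0.png",r.capture(c))
    m=r.camera_model(c);print(c,m)
E
```

```text
pics
{'time_s': 0.0, 'joints': array([-6.00695382e+01,  2.20913054e+01,  3.78883947e-01, -2.96726558e-02,
       -6.84109323e+01, -1.48172395e+01]), 'joint_velocities': array([ 0.13451442, -0.04831651, -0.07764576, -0.06124444,  0.0298888 ,
       -0.09084634]), 'effort': array([ 1.90193721e-03, -3.90665495e+01,  1.87404388e+01,  4.21988636e+00,
        1.09681115e-02, -1.86301318e-04]), 'tcp_pos': array([ 0.16283345, -0.60282206,  0.23844594]), 'ee_rot': array([[-9.65462260e-01, -2.60542114e-01, -6.56846888e-04],
       [-2.60542927e-01,  9.65459967e-01,  2.10602554e-03],
       [ 8.54510305e-05,  2.20442499e-03, -9.99997567e-01]]), 'wrist_force': array([0.30587152, 0.37310227, 0.23228072]), 'moment': array([ 0.0103218 ,  0.00051776, -0.00482065]), 'gripper_width': 1.0009920644101806}
side {'mtx': array([[412.86019868,   0.        , 249.98565221],
       [  0.        , 412.86019868, 188.38370445],
       [  0.        ,   0.        ,   1.        ]]), 'R': array([[-0.99219664, -0.1242075 , -0.01087749],
       [-0.05629078,  0.52408474, -0.84980382],
       [ 0.11125274, -0.8425602 , -0.52698685]]), 't': array([0.51518045, 0.11391996, 1.01464242])}
top {'mtx': array([[367.90571025,   0.        , 255.86053003],
       [  0.        , 367.90571025, 186.81109718],
       [  0.        ,   0.        ,   1.        ]]), 'R': array([[ 0.00913476, -0.99959499, -0.02695203],
       [-0.99406961, -0.00615687, -0.1085712 ],
       [ 0.10836129,  0.02778396, -0.99372324]]), 't': array([0.01814199, 0.52331972, 0.91796079])}
```

View pics/side0.png

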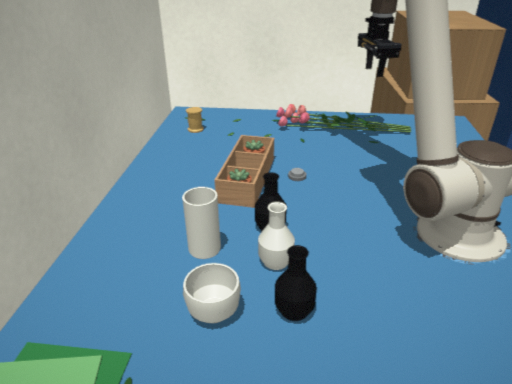

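View pics/top0.png

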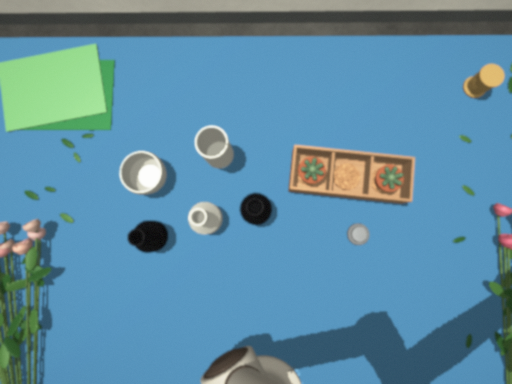

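The white narrow-necked vase shows at top (205,217) and side (277,235). The look-alikes are the black ones at top (256,209) and (150,237), which the task rules out. The button is at top (358,234) and side (297,174). The crate's middle compartment at top (349,175) holds only the cork pad, and the pots are at (313,171) and (390,178). Next I'll measure and crop.

```bash
cat > h.py <<'E'
from station import r
import numpy as np,cv2
def proj(c,X):
    m=r.camera_model(c);p=m["mtx"]@(m["R"]@np.array(X,float)+m["t"]);return p[:2]/p[2]
def ray(c,uv,z):
    m=r.camera_model(c);d=m["R"].T@np.linalg.solve(m["mtx"],[uv[0],uv[1],1.]);o=-m["R"].T@m["t"]
    return o+d*(z-o[2])/d[2]
E
python3 - <<'E'
from h import *
for c in("top","side"):
    im=r.capture(c)
    for t in("neck_vase","bell_top","crate","pot_a","free_place_mouth"):
        try:
            for d in r.outline_of(c,t)[:4]:
                px=d["pixels"];ys,xs=np.nonzero(px);b=np.array(d["rect"])*[512,384,512,384]
                col=im[px].mean()
                print(c,t,round(d["score"],2),b.round(1),"cent",xs.mean().round(1),ys.mean().round(1),"bright",col.round())
        except Exception as e: print(c,t,e)
    if c=="top":
        a=cv2.resize(im[130:260,110:260],None,fx=3,fy=3,interpolation=cv2.INTER_CUBIC)
        b=cv2.resize(im[130:260,280:420],None,fx=3,fy=3,interpolation=cv2.INTER_CUBIC)
    else: 
        s=cv2.resize(im[130:330,170:330],None,fx=3,fy=3,interpolation=cv2.INTER_CUBIC)
cv2.imwrite("pics/crop_top.png",cv2.resize(np.hstack([a,b]),None,fx=.9,fy=.9));cv2.imwrite("pics/crop_side.png",s)
E
```

```text
top neck_vase 0.96 [124.5 220.9 169.3 253.5] cent 147.8 235.8 bright 27.0
top neck_vase 0.88 [187.3 203.6 221.7 233.2] cent 204.1 217.8 bright 177.0
top neck_vase 0.62 [238.5 193.4 272.4 223.9] cent 254.8 208.1 bright 31.0
top bell_top 0.5 [347.3 226.7 366.5 243.5] cent 358.4 233.7 bright 176.0
top crate 0.68 [195.  125.8 236.9 170.4] cent 213.9 146.2 bright 149.0
top pot_a 0.78 [301.6 155.8 323.5 182.9] cent 311.0 169.3 bright 121.0
top pot_a 0.68 [374.4 161.1 404.4 188.7] cent 388.6 177.7 bright 120.0
top free_place_mouth 0.81 [333.4 161.5 360.4 192.3] cent 345.6 175.7 bright 168.0
side neck_vase 0.73 [257.3 202.5 295.5 269.3] cent 274.7 238.7 bright 184.0
side neck_vase 0.62 [253.5 171.7 285.4 234.6] cent 266.2 199.9 bright 31.0
side bell_top 0.65 [293.4 168.1 302.6 175.7] cent 296.2 171.9 bright 145.0
side crate 0.86 [210.8 133.5 272.  208. ] cent 243.9 172.6 bright 111.0
side pot_a 0.47 [226.1 169.4 251.9 180.8] cent 238.8 176.0 bright 107.0
side free_place_mouth 0.33 [290.2 167.7 302.6 176.6] cent 296.2 171.9 bright 145.0Traceback (most recent call last):
  File "<stdin>", line 16, in <module>
    return _nx.concatenate(arrs, 1, dtype=dtype, casting=casting)
           ~~~~~~~~~~~~~~~^^^^^^^^^^^^^^^^^^^^^^^^^^^^^^^^^^^^^^^
ValueError: all the input arrays must have same number of dimensions, but the array at index 0 has 3 dimension(s) and the array at index 1 has 1 dimension(s)
```

Run:
```python
import cv2,numpy as np
im=cv2.imread("pics/top0.png")
z=lambda a:cv2.resize(a,None,fx=4,fy=4,interpolation=cv2.INTER_CUBIC)
cv2.imwrite("pics/ct1.png",z(im[180:260,110:290])); cv2.imwrite("pics/ct2.png",z(im[130:260,280:425]))
s=cv2.imread("pics/side0.png");cv2.imwrite("pics/cs.png",z(s[130:275,205:325]))
```

```text
(no output)
```

View pics/ct1.png

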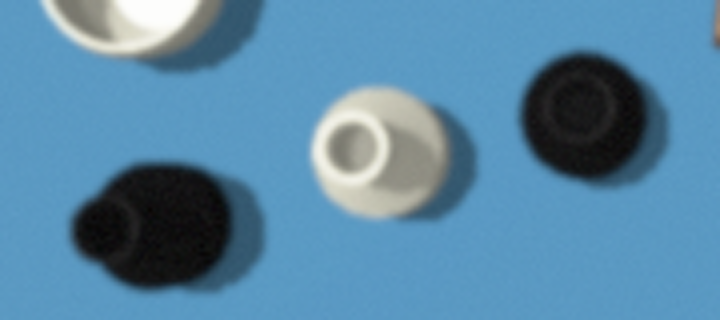

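View pics/ct2.png

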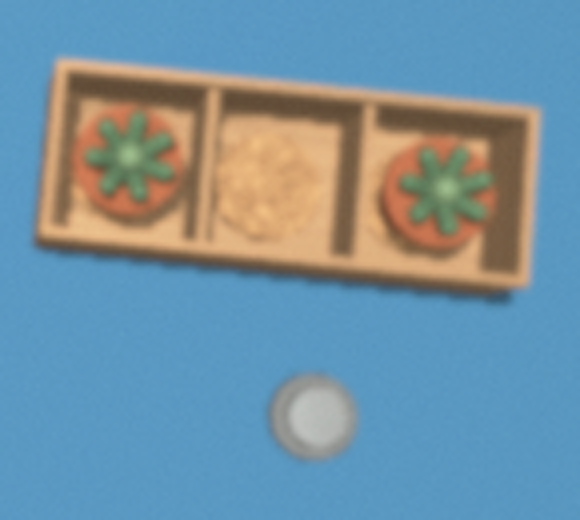

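View pics/cs.png

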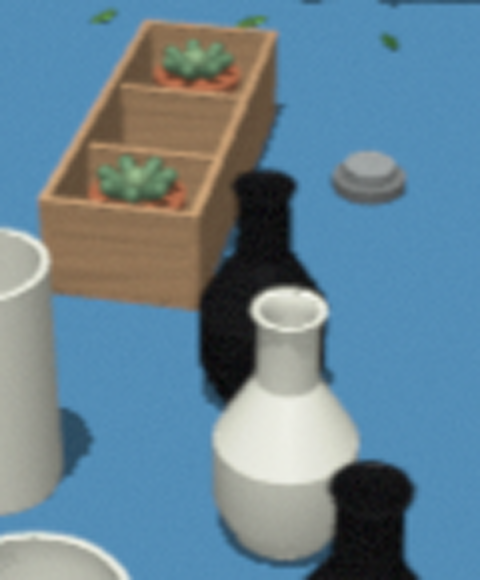

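```bash
cat >> h.py <<'E'
from scipy.optimize import least_squares
def tri(a,b):
    f=lambda X:np.r_[proj("top",X)-a,proj("side",X)-b]
    s=least_squares(f,[.5,0,.1]);return s.x,s.fun
E
python3 - <<'E'
from h import *
print("mouth",tri((197.5,217),(277.3,208)),ray("top",(197.5,217),.15),ray("side",(277.3,208),.15))
b=tri((360,234.2),(297.5,171.5));print("bell",b, [ray("top",(360,234.2),z) for z in(.02,.03)])
c2=[(58,58),(540,107),(527,288),(38,243)]
P=np.array([ray("top",(280+u/4,130+v/4),.075)[:2] for u,v in c2]);print("crate",P,P.mean(0))
print([np.linalg.norm(P[i]-P[(i+1)%4]) for i in range(4)])
# side rim corners: far-left, far-right, near-right, near-left
cs=[(145,22),(276,33),(200,212),(43,200)]
Q=np.array([ray("side",(205+u/4,130+v/4),.075)[:2] for u,v in cs]);print(Q,Q.mean(0))
for n,p in(("strA",(212,141)),("bowl",(143,172)),):print(n,ray("top",p,.15 if n=="strA" else .08))
for n,p in(("blkR",(110+580/4,180+108/4)),("blkL",(110+107/4,180+230/4))):print(n,ray("top",p,.15))
print(r.sense()["time_s"])
E
```

```text
mouth (array([0.44153194, 0.14870393, 0.14840961]), array([-0.00109113, -0.04925553,  0.04584857,  0.00307635])) [0.44138183 0.14840253 0.15      ] [0.44150738 0.15101511 0.15      ]
bell (array([ 0.40427661, -0.24422444,  0.01713337]), array([ 1.16109495e-04,  1.05293656e-01, -1.25849780e-01, -4.28161337e-03])) [array([ 0.40459123, -0.2435072 ,  0.02      ]), array([ 0.40475961, -0.24098631,  0.03      ])]
crate [[ 0.62386867 -0.07367722]
 [ 0.59430498 -0.36687696]
 [ 0.48365354 -0.35501251]
 [ 0.50897018 -0.06126134]] [ 0.55269934 -0.21420701]
[np.float64(0.2946864469254966), np.float64(0.11128570297469079), np.float64(0.29484009170660846), np.float64(0.11556737105643473)]
[[ 0.59227242 -0.36089297]
 [ 0.48465414 -0.35056666]
 [ 0.51355109 -0.06770069]
 [ 0.61975053 -0.07199498]] [ 0.55255704 -0.21278882]
strA [0.61438712 0.11975965 0.15      ]
bowl [0.55256832 0.29928456 0.08      ]
blkR [0.46467725 0.02026967 0.15      ]
blkL [0.39471771 0.2831484  0.15      ]
0.7
```

```bash
python3 -m creep '[[0,-0.6,0.52,0,0,0,0],[0,-0.6,0.52,0,0,0,0],[0,-0.6,0.52,0,0,0,0],[0,-0.6,0.52,0,0,0,0],[0,-0.6,0.52,0,0,0,0]]'
cat >> h.py <<'E'
def go(x,y,z):
    s=r.sense();R=np.array(s["ee_rot"]);d=np.array([x,y,z])-s["tcp_pos"]
    from scipy.spatial.transform import Rotation as Ro
    zx=R[:,0].copy();zx[2]=0;zx/=np.linalg.norm(zx);zz=np.array([0,0,-1.]);D=np.c_[zx,np.cross(zz,zx),zz]
    print("t",round(s["time_s"],2),"tcp",s["tcp_pos"].round(4),"F",s["wrist_force"].round(1),"w",round(s["gripper_width"],3),"dist",np.linalg.norm(d).round(3))
    print("shift",(R.T@d/.3).round(3),"turn",(Ro.from_matrix(R.T@D).as_rotvec()/np.pi).round(4))
E
python3 -c "
from h import *
go(.4043,-.244,.12)"
```

```text
time_s: 1.12
tcp_pos: [0.28, -0.429, 0.2397]
ee_rot: [[-0.966, -0.26, 0.0], [-0.26, 0.966, -0.0], [-0.0, -0.0, -1.0]]
wrist_force: [1.0, 0.3, -0.1]
gripper_width: 0.705
t 1.12 tcp [ 0.28   -0.429   0.2397] F [ 1.   0.3 -0.1] w 0.705 dist 0.253
shift [-0.56   0.488  0.399] turn [-0.0001  0.0001 -0.    ]
```

```bash
python3 -m creep '[[0,-0.56,0.488,0.3,0,0,0],[0,-0.56,0.488,0.3,0,0,0],[0,-0.56,0.488,0.3,0,0,0],[0,-0.56,0.488,0.3,0,0,0],[0,-0.56,0.488,0.3,0,0,0]]' >/dev/null
python3 -c "
from h import *
go(.4043,-.244,.08)"
```

```text
t 1.53 tcp [ 0.3878 -0.2682  0.1621] F [ 0.  -0.3  0.1] w 0.324 dist 0.087
shift [-0.074  0.064  0.274] turn [-0.0004  0.0005 -0.    ]
```

```bash
python3 -m creep '[[0,-0.074,0.064,0.22,0,0,0],[0,-0.074,0.064,0.274,0,0,0],[0,-0.074,0.064,0.274,0,0,0],[0,-0.074,0.064,0.274,0,0,0],[0,-0.074,0.064,0.274,0,0,0]]' >/dev/null
python3 - <<'E'
from h import *
cv2.imwrite("pics/s1.png",cv2.resize(r.capture("side")[100:220,220:380],None,fx=4,fy=4,interpolation=cv2.INTER_CUBIC))
im=r.capture("top");cv2.imwrite("pics/t1.png",cv2.resize(im[150:290,280:440],None,fx=4,fy=4,interpolation=cv2.INTER_CUBIC))
go(.4043,-.244,.045)
E
```

```text
t 2.05 tcp [ 0.4055 -0.245   0.0818] F [-0.7 -0.  -0.1] w 0.008 dist 0.037
shift [0.004 0.005 0.123] turn [-0.0012  0.0016 -0.    ]
```

View pics/s1.png

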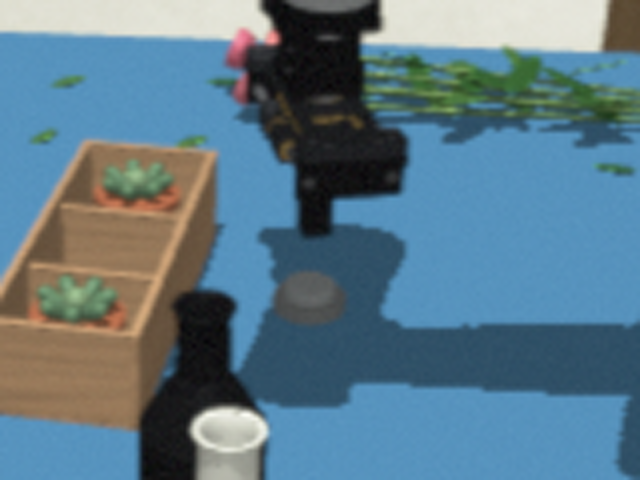

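View pics/t1.png

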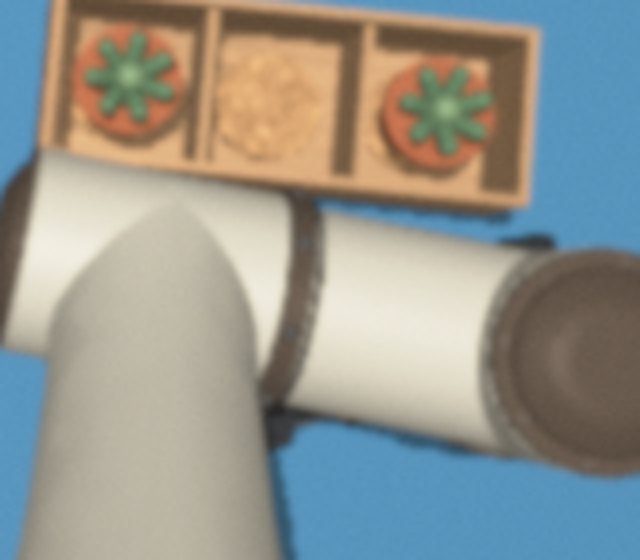

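The shut fingertips at side crop (315,235) hang over the cap at (312,290). Going down.

```bash
python3 -m creep '[[0,0.004,0.005,0.08,-0.001,0.002,0],[0,0.004,0.005,0.13,-0.001,0.002,0],[0,0.004,0.005,0.14,-0.001,0.002,0],[0,0.004,0.005,0.14,-0.001,0.002,0]]' >/dev/null
python3 -c "
from h import *
go(.4043,-.244,.034)"
```

```text
t 2.38 tcp [ 0.4043 -0.2447  0.0405] F [-0.2  0.7  0.5] w 0.006 dist 0.007
shift [-0.001  0.002  0.022] turn [-0.0003 -0.0002  0.    ]
```

```bash
python3 -m creep '[[0,0,0.002,0.01,0,0,0],[0,0,0.002,0.02,0,0,0],[0,0,0.002,0.02,0,0,0]]' >/dev/null
python3 -c "
from h import *
go(.4043,-.244,.031)"
python3 -m creep '[[0,0,0,0.005,0,0,0],[0,0,0,0.01,0,0,0],[0,0,0,0.01,0,0,0]]' >/dev/null
python3 -c "
from h import *
go(.4043,-.244,.028)"
```

```text
t 2.63 tcp [ 0.4053 -0.2448  0.0356] F [-0.6 -2.1  3.9] w 0.003 dist 0.005
shift [0.002 0.004 0.015] turn [-0.001   0.0007 -0.    ]
t 2.88 tcp [ 0.4053 -0.2449  0.0334] F [-1.3  0.2  8.5] w 0.007 dist 0.006
shift [0.003 0.004 0.018] turn [-0.0011  0.0006 -0.    ]
```

```bash
python3 -m creep '[[0,0.002,0.003,0.01,0,0,0],[0,0.002,0.003,0.015,0,0,0],[0,0.002,0.003,0.015,0,0,0]]' >/dev/null
python3 -c "
from h import *
go(.4043,-.244,.028)"
python3 -m creep '[[0,0,0,0.01,0,0,0],[0,0,0,0.02,0,0,0],[0,0,0,0.02,0,0,0]]' >/dev/null
python3 -c "
from h import *
go(.4043,-.244,.15)"
```

```text
t 3.13 tcp [ 0.4054 -0.2448  0.0328] F [-7.6  2.8 33.9] w 0.006 dist 0.005
shift [0.003 0.004 0.016] turn [-0.0018  0.0009 -0.    ]
t 3.38 tcp [ 0.4055 -0.245   0.0325] F [-11.8   9.4  53.6] w 0.008 dist 0.118
shift [ 0.002  0.002 -0.392] turn [-0.0022  0.0006 -0.    ]
```

Force went from 8.5 to 54 N while the tip moved 0.9 mm, so the cap is on its stop. Retracting.

```bash
python3 -m creep '[[0,0,0,-0.1,0,0,0],[0,0,0,-0.25,0,0,0],[0,0,0,-0.4,0,0,0],[0,0,0,-0.55,0,0,0],[0,0,0,-0.7,0,0,0]]' >/dev/null
python3 - <<'E'
from h import *
cv2.imwrite("pics/s2.png",cv2.resize(r.capture("side")[130:220,220:380],None,fx=4,fy=4,interpolation=cv2.INTER_CUBIC))
go(.4415,.149,.26)
E
```

```text
t 3.85 tcp [ 0.4089 -0.2456  0.2402] F [ 2.2 -1.5  6.1] w 0.007 dist 0.396
shift [-0.457  1.237 -0.081] turn [-0.0058  0.005  -0.    ]
```

View pics/s2.png

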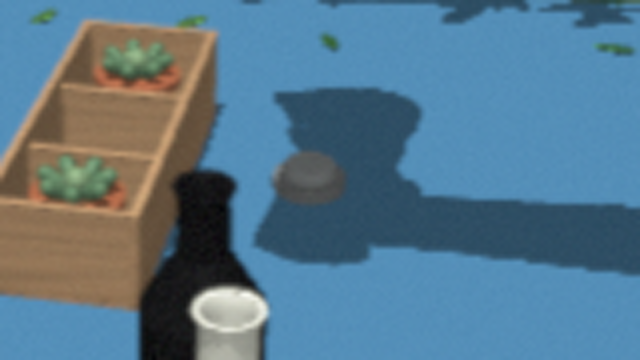

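The cap at crop (310,160) stands proud again. Next, over to the white vase, keeping high.

```bash
python3 -m creep '[[0,-0.1,0.15,-0.2,-0.006,0.005,0],[0,-0.28,0.6,-0.25,-0.006,0.005,0],[0,-0.28,0.6,-0.25,-0.006,0.005,0],[0,-0.28,0.6,-0.25,-0.006,0.005,0],[0,-0.28,0.6,-0.25,-0.006,0.005,0]]' >/dev/null
python3 -c "
from h import *
go(.4415,.149,.3)"
```

```text
t 4.27 tcp [ 0.4379 -0.0603  0.3095] F [ 0.9 -1.3 -1.2] w 0.008 dist 0.21
shift [-0.198  0.669  0.033] turn [0.0003 0.0003 0.    ]
```

```bash
python3 -m creep '[[0,-0.198,0.669,0.033,0,0,0],[0,-0.198,0.669,0.033,0,0,0],[0,-0.198,0.669,0.033,0,0,0],[0,-0.198,0.669,0.033,0,0,0],[0,-0.198,0.669,0.033,0,0,0]]' >/dev/null
python3 -c "
from h import *
go(.4415,.149,.215)"
```

```text
t 4.68 tcp [0.4409 0.1482 0.2996] F [ 0.7 -0.3  0.1] w 0.004 dist 0.085
shift [-0.002  0.001  0.282] turn [0.0006 0.0004 0.    ]
```

```bash
python3 -m creep '[[0,-0.002,0.001,0.12,0,0,0],[0,-0.002,0.001,0.22,0,0,0],[0,-0.002,0.001,0.29,0,0,0],[0,-0.002,0.001,0.315,0,0,0],[0,-0.002,0.001,0.315,0,0,0]]' >/dev/null
python3 - <<'E'
from h import *
cv2.imwrite("pics/s3.png",cv2.resize(r.capture("side")[130:290,180:340],None,fx=3.5,fy=3.5,interpolation=cv2.INTER_CUBIC))
go(.4415,.149,.205)
E
```

```text
t 5.15 tcp [0.4415 0.1488 0.2048] F [ 0.3 -0.1  0.7] w 0.006 dist 0.0
shift [-0.     0.001 -0.001] turn [0.0003 0.0001 0.    ]
```

View pics/s3.png

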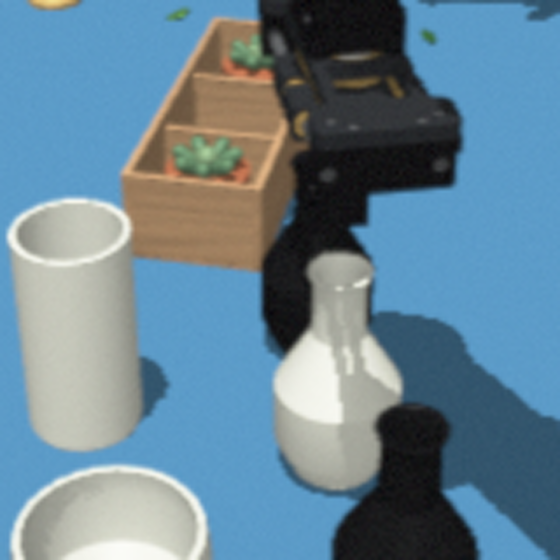

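The fingertips at crop (345,222) stand centred above the white mouth at (340,270). Holding for over 2 s.

```bash
python3 -m creep '[[0,0,0,0,0,0,0],[0,0,0,0,0,0,0],[0,0,0,0,0,0,0],[0,0,0,0,0,0,0],[0,0,0,0,0,0,0]]' >/dev/null
python3 -m creep '[[0,0,0,0,0,0,0],[0,0,0,0,0,0,0],[0,0,0,0,0,0,0],[0,0,0,0,0,0,0],[0,0,0,0,0,0,0]]' >/dev/null
python3 -m creep '[[0,0,0,0,0,0,0],[0,0,0,0,0,0,0],[0,0,0,0,0,0,0],[0,0,0,0,0,0,0],[0,0,0,0,0,0,0]]' >/dev/null
python3 -m creep '[[0,0,0,0,0,0,0],[0,0,0,0,0,0,0],[0,0,0,0,0,0,0],[0,0,0,0,0,0,0],[0,0,0,0,0,0,0]]' >/dev/null
python3 -m creep '[[0,0,0,0,0,0,0],[0,0,0,0,0,0,0],[0,0,0,0,0,0,0],[0,0,0,0,0,0,0],[0,0,0,0,0,0,0]]' >/dev/null
python3 -m creep '[[0,0,0,0,0,0,0],[0,0,0,0,0,0,0],[0,0,0,0,0,0,0],[0,0,0,0,0,0,0],[0,0,0,0,0,0,0]]' >/dev/null
python3 -m creep '[[0,0,0,0,0,0,0],[0,0,0,0,0,0,0],[0,0,0,0,0,0,0],[0,0,0,0,0,0,0],[0,0,0,0,0,0,0]]' >/dev/null
python3 -c "
from h import *
go(.4415,.149,.205)"
python3 -m creep '[[0,0,0,-0.12,0,0,0],[0,0,0,-0.25,0,0,0],[0,0,0,-0.36,0,0,0],[0,0,0,-0.36,0,0,0]]' >/dev/null
python3 -c "
from h import *
go(.5526,-.2135,.3)"
```

```text
t 8.07 tcp [0.4418 0.1489 0.2054] F [ 0.5 -0.2 -0.1] w 0.004 dist 0.001
shift [0.001 0.001 0.001] turn [0.0005 0.0005 0.    ]
t 8.4 tcp [0.4448 0.1499 0.3209] F [1.  0.1 0.2] w 0.007 dist 0.38
shift [-0.02  -1.264  0.065] turn [0.0013 0.0051 0.    ]
```

```bash
python3 -m creep '[[0,-0.01,-0.65,0.03,0,0.005,0],[0,-0.01,-0.65,0.03,0,0.005,0],[0,-0.01,-0.65,0.03,0,0.005,0],[0,-0.01,-0.65,0.03,0,0.005,0],[0,-0.01,-0.65,0.03,0,0.005,0]]' >/dev/null
python3 -c "
from h import *
go(.5526,-.2135,.29)"
```

```text
t 8.82 tcp [ 0.5004 -0.0397  0.3109] F [ 0.6  0.7 -0. ] w 0.002 dist 0.183
shift [-0.013 -0.605  0.068] turn [0.0012 0.     0.    ]
```

```bash
python3 -m creep '[[0,-0.013,-0.605,0.068,0,0,0],[0,-0.013,-0.605,0.068,0,0,0],[0,-0.013,-0.605,0.068,0,0,0],[0,-0.013,-0.605,0.068,0,0,0],[0,-0.013,-0.605,0.068,0,0,0]]' >/dev/null
python3 -c "
from h import *
go(.5526,-.2135,.132)"
```

```text
t 9.23 tcp [ 0.553  -0.2174  0.2881] F [ 1.5 -0.2 -1.4] w 0.006 dist 0.156
shift [-0.003  0.011  0.52 ] turn [ 0.0012 -0.0005 -0.    ]
```

```bash
python3 -m creep '[[0,-0.003,0.011,0.13,0.001,0,0],[0,-0.003,0.011,0.26,0.001,0,0],[0,-0.003,0.011,0.39,0.001,0,0],[0,-0.003,0.011,0.5,0.001,0,0],[0,-0.003,0.011,0.52,0.001,0,0]]' >/dev/null
python3 - <<'E'
from h import *
cv2.imwrite("pics/s4.png",cv2.resize(r.capture("side")[80:280,180:340],None,fx=3,fy=3,interpolation=cv2.INTER_CUBIC))
cv2.imwrite("pics/t4.png",r.capture("top"))
go(.5526,-.2135,.132)
E
```

```text
t 9.75 tcp [ 0.5518 -0.2136  0.1306] F [-0.3 -0.   1.1] w 0.007 dist 0.002
shift [-0.002 -0.    -0.005] turn [ 0.0006 -0.0018 -0.    ]
```

View pics/s4.png

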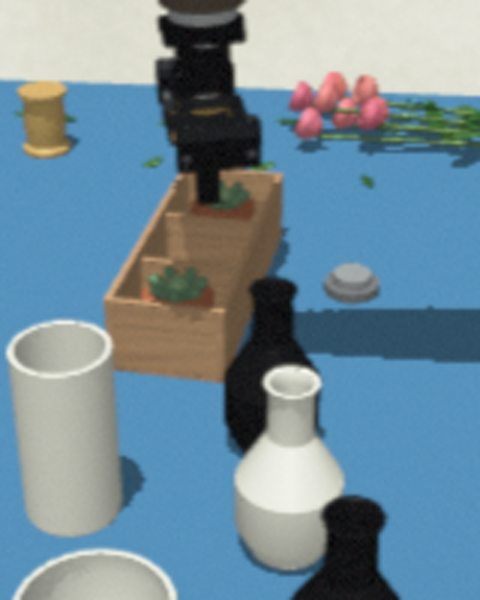

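View pics/t4.png

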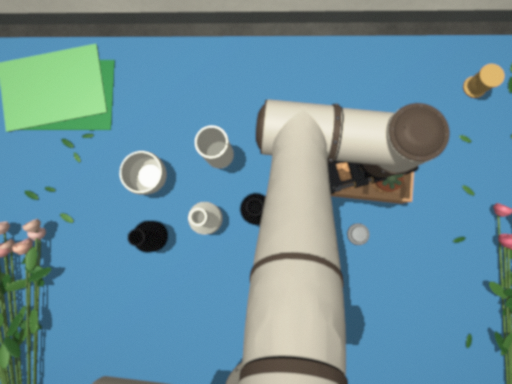

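Fingertips at side crop (208,200) stand 39 mm above the rim over the middle compartment. The button at (352,275) is up, and the vases haven't moved. Holding.

```bash
python3 -m creep '[[0,-0.002,0,-0.003,0,-0.002,0],[0,-0.002,0,-0.003,0,-0.002,0],[0,-0.002,0,-0.003,0,-0.002,0],[0,-0.002,0,-0.003,0,-0.002,0],[0,-0.002,0,-0.003,0,-0.002,0]]' >/dev/null
python3 -m creep '[[0,0,0,0,0,0,0],[0,0,0,0,0,0,0],[0,0,0,0,0,0,0],[0,0,0,0,0,0,0],[0,0,0,0,0,0,0]]' >/dev/null
python3 -m creep '[[0,0,0,0,0,0,0],[0,0,0,0,0,0,0],[0,0,0,0,0,0,0],[0,0,0,0,0,0,0],[0,0,0,0,0,0,0]]' >/dev/null
python3 -m creep '[[0,0,0,0,0,0,0],[0,0,0,0,0,0,0],[0,0,0,0,0,0,0],[0,0,0,0,0,0,0],[0,0,0,0,0,0,0]]' >/dev/null
python3 -m creep '[[0,0,0,0,0,0,0],[0,0,0,0,0,0,0],[0,0,0,0,0,0,0],[0,0,0,0,0,0,0],[0,0,0,0,0,0,0]]' >/dev/null
python3 -m creep '[[0,0,0,0,0,0,0],[0,0,0,0,0,0,0],[0,0,0,0,0,0,0],[0,0,0,0,0,0,0],[0,0,0,0,0,0,0]]' >/dev/null
python3 -m creep '[[0,0,0,0,0,0,0],[0,0,0,0,0,0,0],[0,0,0,0,0,0,0],[0,0,0,0,0,0,0],[0,0,0,0,0,0,0]]' >/dev/null
python3 -m creep '[[0,0,0,0,0,0,0],[0,0,0,0,0,0,0],[0,0,0,0,0,0,0],[0,0,0,0,0,0,0],[0,0,0,0,0,0,0]]' >/dev/null
python3 -c "
from h import *
go(.5526,-.2135,.132)
a=cv2.imread('pics/side0.png');b=r.capture('side');d=np.abs(a[190:].astype(int)-b[190:]).max(2);print('side diff px, vase area:',(d[:,170:330]>60).sum())
print(r.finish_job())"
```

```text
t 13.08 tcp [ 0.553  -0.2134  0.1328] F [ 0.1 -0.1  0.1] w 0.005 dist 0.001
shift [0.001 0.    0.003] turn [0.0003 0.0009 0.    ]
side diff px, vase area: 409
the job is handed in; nothing more can be done
None
```

Run:
```python
import cv2,numpy as np
a=cv2.resize(cv2.imread('pics/side0.png')[80:280,180:340],None,fx=3,fy=3,interpolation=cv2.INTER_CUBIC);b=cv2.imread('pics/s4.png')
m=(np.abs(a.astype(int)-b).max(2)>60).astype('uint8')
n,_,s,_=cv2.connectedComponentsWithStats(m)
print([list(map(int,x)) for x in s[1:] if x[4]>150])
a=cv2.imread('pics/top0.png');b=cv2.imread('pics/t4.png');print((np.abs(a.astype(int)-b).max(2)>60)[110:260,100:240].sum())
```

```text
[[155, 0, 107, 221, 15398], [221, 184, 55, 123, 655], [272, 244, 16, 31, 151], [168, 269, 24, 15, 169], [176, 294, 37, 16, 187], [295, 308, 185, 53, 8485]]
0
```

The job is handed in, with the arm still pointing at the empty compartment at 13.1 s of the 53 s allowed.

- **Button:** I pressed the cap with shut fingertips until it hit its stop. The force rose from 8.5 to 54 N over the last 0.9 mm, so about 50 N more than the press needed, but under the 120 N wrist limit. I had no reading of the cap's travel, so "fully down" rests on that force jump. The side picture afterwards shows the cap up again.
- **White narrow-necked vase:** I pointed at it for about 2.9 s, with the fingertips about 38 mm above its mouth and within 1 mm of the measured centre.
- **Crate:** I pointed at the empty middle compartment for about 3.3 s, about 40 mm above the rim and within 1 mm of the measured centre.

**Last checks:** The wrist force at the end was about 0 N. In the top pictures, no pixels changed around the white vases. In the last side picture, 409 pixels around the vases had changed. The side picture taken on arrival at the crate differed only at the arm, its shadow and small patches along the crate, including by the plants. I put those patches down to shadow, and I saw no sign that a vase, plant or the crate had moved.

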